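Hang the LED work light on its stand

TASK

Hang the LED work light from the crossbar of the lamp stand: push its sprung snap hook onto the bar until the bar is fully home in the hook and the gate has flicked shut behind it, give the lamp a gentle upward tug so that the bar pulls on the shut gate, and then lower it and let go so that it hangs still. Be gentle with the thin bar (never more than 16 N on it), and leave the paint bottles and the brush jar where they stand.

Things in the scene. Friction and masses are not known exactly. Their poses are not given: they have to be found in the camera images.
- lamp: LED work light, 0.19-0.25 kg, standing on the bench: black and orange housing 36 x 64 x 100 mm (x, y, z), white LED panel on its +x face. On top a rigid steel snap hook, an upside-down J in the lamp's x-z plane, 12 mm thick in y, topping out at 182 mm. Origin: centre of the underside, z up. The hook's back (x -17 to -9 mm) rises from the housing; its nose (x 9 to 17 mm) comes down to 142 mm
- hook_grip (a point): place to hold the hook from above, 161 mm above the lamp's underside on its centre line. The crook's flat outer sides, square to the lamp's x, are 34 mm apart here: fingers closing along the lamp's x let the bar pass between them under the hand; closing along y they would strike the bar
- hook_seat (a point): where the bar's axis lies when fully home in the round of the crook: 169 mm above the lamp's underside on its centre line, axes as the lamp's. The crook is 18 mm wide inside, its mouth faces down and is shut by the gate, 23 mm below the seat. Between the nose's end and the housing a 42 mm gap is open to +x: the bar goes in there sideways, then up into the mouth as the lamp is lowered
- gate (a joint): angle of the red spring gate, rad: 0 = shut, lying level across the hook's mouth 146 mm above the lamp's underside (4 mm thick), hinged on the hook's back. Opens only inward (up), at most 1.45, and flicks shut once the bar's axis is 17 to 20 mm above it. Pushed down on the bar it starts to give at about 4 N and takes up to 10 N; the lamp's weight does not open it. A tug of 4 to 8 N is right
- gate_tip (a point): free end of the gate, 18 mm from its hinge, by the nose; axes as the gate's
- stand: lamp stand, fixed to the bench: 100 mm square foot, 14 mm upright 300 mm tall, a clamp and a level 10 mm aluminium crossbar along the stand's +y, free from 40 to 270 mm from the upright, then a black end knob 28 mm across. Origin: foot of the upright on the bench, z up; the bar lies above the y axis. The bar gives about 0.2 mm per N; at most 16 N may act on it
- bar_mid (a point): nominal middle of the crossbar, 140 mm from the upright, 235 mm above the bench; axes as the stand's, y along the bar. The clamp is set by hand and not read out: the bar's true axis is anywhere up to 9 mm above or below this point and must be felt (or seen). The lamp may hang up to 80 mm to either side of it along the bar
- paint_red: bystander: red paint bottle with white cap, 36 mm across, 94 mm tall; origin at the centre of its underside
- paint_blue: bystander: blue paint bottle with white cap, 36 mm across, 94 mm tall; origin at the centre of its underside
- brush_jar: bystander: glass jar with short brushes, 66 mm across, 105 mm tall; origin at the centre of its underside
Things that resemble listed ones, but are neither listed nor needed, are in the scene too. There is more than one size of the lamp; the one meant has the size given above.

How it is judged (in metres and radians):
On the way, in this order (a step that is already met when the one before it is completed fails the run):
1. the bar pushes the gate of the hook open (value of joint gate above 0.5 rad and contact force between lamp and stand above 0.5 N).
2. the bar is home in the round of the hook and the gate has shut below it (value of joint gate below 0.12 rad and contact force between lamp and stand above 0.5 N and z of hook_seat in the frame of bar_mid below 0.014 m), for 0.1 s.
3. the lamp is tugged upward, so that the bar pulls on the shut gate with more than 3 N (value of joint gate below 0.15 rad and contact force between gate_c0 and stand above 3 N), for 0.1 s.
At the end, for the whole second after the job is handed in: The lamp hangs from the crossbar, released and still (below 50 mm/s, within 0.2 rad of upright): bar home in the round of the hook (hook_seat within 8 mm of the bar's line sideways, at the bar's height, within 90 mm of bar_mid along it) and the gate shut (below 0.12 rad) (value of joint gate below 0.12 rad and z of hook_seat in the frame of bar_mid between -0.016 and 0.014 m and x of hook_seat in the frame of bar_mid between -0.008 and 0.008 m and y of hook_seat in the frame of bar_mid between -0.09 and 0.09 m and angle between lamp's own z axis and vertical below 0.2 rad and contact force between lamp and stand above 1 N and linear speed of lamp below 0.05 m/s); the robot touches nothing.
It fails at once if the crossbar is loaded with more than 16 N (contact force between lamp and stand above 16 N).
It fails at once if a paint bottle is moved by more than 15 mm or tipped (distance of any of paint_red, paint_blue from where it was at the start of the episode above 0.015 m or angle between any of paint_red, paint_blue's own z axis and vertical above 0.3 rad).
It fails at once if the brush jar is moved by more than 15 mm or tipped (distance of brush_jar from where it was at the start of the episode above 0.015 m or angle between brush_jar's own z axis and vertical above 0.3 rad).
It also fails if it takes over 54 s, if anything falls off the work surface, if the arm or the gripper's body presses on something with over 40 N, if the wrist force passes 120 N, or if a joint passes its speed limit or range.

ROBOT

A 6-joint arm with a two-finger parallel gripper is mounted at the origin on the work surface. World frame = base frame: x ahead of the robot, y to its left, z up, the work surface at z = 0. Lengths are in m, angles in degrees, forces in N, time in s.
With the tool pointing down it reaches from about 0.375 to 0.9 m from the base axis. Payload 3.1 kg.
Tool frame: the origin (TCP) lies midway between the tips of the shut fingers; the grasp point (between the pads) lies 19 mm behind it; z points along the fingers, y is the line along which they close (so a half turn about z gives the same grasp; the last joint's range is limited). The gripper opens to 87 mm and grips with 3 to 60 N. Pads are 19 mm wide; open, the fingers measure 117 mm over their backs; the gripper's body (75 mm by 190 mm) begins 51 mm behind the grasp point.
Start: joints at [-75.487, 30.224, 82.088, -0, 67.689, -10.227], TCP at [0.262, -0.568, 0.186] pointing down, gripper open.
Joint ranges: [-176.69, 176.69], [-43.24, 126.21], [12.49, 139.97], [-82, 262], [0, 151.66], [-163.58, 163.58]. Speed limits (degrees/s): [159.86, 159.86, 180, 180, 180, 180].

INTERFACE

Orientations are given as a 3x3 rotation matrix whose columns are the frame's x, y, z axes.
In Python, from rig import read_state, capture, camera_info, hand_in gives the robot as it stands.
- The arm moves only by the tool drive_tool, never from a script. Its argument "motion" is a list of rows, each a list of 2 entries, a list of its own where there are three numbers: the shift along the tool's x, y, z in mm, then the turn, a rotation vector about the tool's x, y, z in rad. A call has 1 to 5 rows; each row shifts and turns the commanded pose from where the row before left it, along the tool's axes as they then stand; what a row does not reach is not made up. A row lasts 1/10 s, in which the tool goes at most 50 mm and 8.59 degrees, less where a joint would pass 70% of its speed; a pose out of reach is approached as far as the arm can. A call is refused whole if a number of a shift passes 50 or a number of a turn 0.15, either way. A call with a gripper value outside its range is refused whole. "gripper" is the opening, from 0 (shut) to 1 (fully open), set as the call begins (left out, the last holds). The fingers move at their own pace and stop on an object; the grip force is fixed at half the most. Time passes only in rows, so rows that do not move let the fingers close. It gives the time, the measured TCP pose, the force, the opening and the grip force at its end, in the units of the state.
- read_state(): the state, without advancing time (a new reading comes with each control period).
- capture(name): name is "scene" or "top"; returns the picture (384x512x3 uint8, red, green, blue); there is no depth.
- camera_info(name): a dict with "fovy" (degrees; the focal length in pixels is half the picture's height over the tangent of half this angle, whatever the lens; pixels are square), "cx", "cy" (the principal point, pixels), "xyz" and "orientation" of the camera in the world. Camera axes: x right, y down, z forward; pixel columns grow to the right and rows downward; lengths in m; the calibration is good to about 2 mm. A picture is of the moment at which its call begins. camera_info takes no time and is no camera call.
- hand_in(): hands the job in; it is judged then, once.
The state is a dict: "time_s": time; "joint_positions": joint angles; "qvel": joint speeds; "tau": joint torques, N m; "position": TCP position; "tcp_rot": TCP orientation; "force": force on the tool from outside, world axes, zero at the start; "moment": the same for the moment, N m; "opening": opening from 0.0 (shut) to 1.0 (fully open); "grasp_force": force on a finger pad.
Only numpy, scipy, OpenCV 4.12 (cv2) and the standard library are available. Lean on these libraries where they do the work, as an engineer would, in place of code of your own. Each camera call takes 0.05 s, during which the arm holds its last target. There are 200 camera calls.

## Working session

There is one attempt and no reset: what is moved stays moved. The work goes in short steps, Python scripts to look and compute and a tool call to move; the robot and the scene stay as the last step left them, time stands still between calls to the robot, and variables do not carry over. Pictures are saved under pics/ and viewed, at most 10 in all, crops included, and the job is handed in when it is done.

Besides the shell and the picture viewer there is one more tool, called after ">>>" as name(argument=value, ...) on one line, values as JSON. drive_tool: Moves the arm, as the interface text tells. Its arguments: {"type":"object","properties":{"motion":{"type":"array","items":{"type":"array"}},"gripper":{"type":"number"}},"required":["motion"]}

```bash
mkdir -p pics; python3 - <<'E'
from rig import *
import cv2,numpy as np
for n in("scene","top"):
    im=capture(n); cv2.imwrite(f"pics/{n}0.png",im[:,:,::-1]); print(n,camera_info(n))
s=read_state();print(s["time_s"],s["position"],s["tcp_rot"],s["force"],s["opening"])
a=cv2.imread("pics/scene0.png");b=cv2.imread("pics/top0.png")
cv2.imwrite("pics/both.png",cv2.resize(np.vstack([a,b]),(400,600)) if 0 else np.vstack([a,b])[:600])
E
```

```text
scene {'fovy': 48.499763273486906, 'cx': 251.85844281904025, 'cy': 187.1129471724825, 'xyz': array([ 1.06155897, -0.05005554,  0.92175307]), 'orientation': array([[ 0.10858696,  0.80037649, -0.5895815 ],
       [ 0.99404994, -0.09254214,  0.05745144],
       [-0.00857835, -0.59231193, -0.80566307]])}
top {'fovy': 55.926983969119846, 'cx': 254.5486248174798, 'cy': 189.87246474351292, 'xyz': array([ 0.49054225, -0.01307151,  1.11297225]), 'orientation': array([[-0.02348018, -0.99964963,  0.01221888],
       [-0.99969726,  0.02356769,  0.00706741],
       [-0.0073529 , -0.01204923, -0.99990037]])}
0.1 [ 0.26139109 -0.56688905  0.18554477] [[ 9.08227140e-01  4.18477266e-01 -4.90312317e-04]
 [ 4.18477385e-01 -9.08225103e-01  1.95983001e-03]
 [ 3.74830348e-04 -1.98515542e-03 -9.99997959e-01]] [-0.49213755  0.29786288 -0.97229178] 1.0007872257983177
```

View pics/scene0.png

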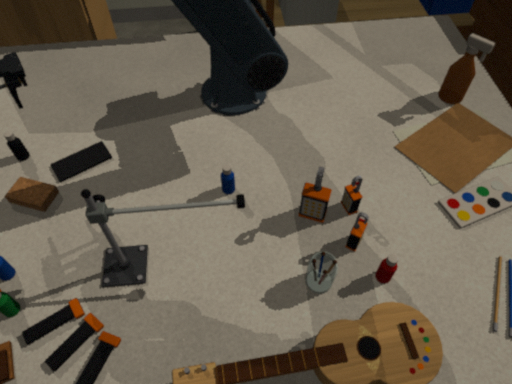

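View pics/top0.png

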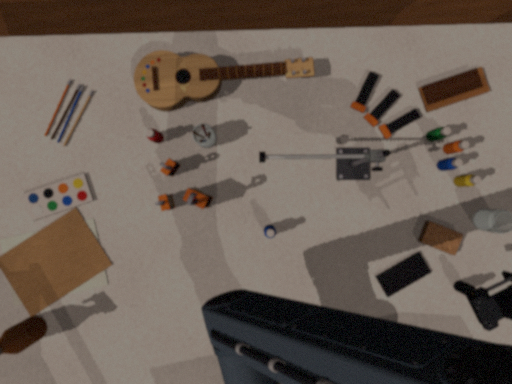

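Candidates for the lamp in the scene view are the big one at (315,200) and smaller ones at (351,195) and (357,231). In the top view they are at (197,198), (165,202) and (170,168). The stand's bar runs from (105,211) to (240,201) in the scene view. I'll check the lamp choice in a close crop.

```bash
python3 - <<'E'
import cv2,numpy as np
a=cv2.imread("pics/scene0.png")[160:300,285:405];b=cv2.imread("pics/top0.png")[150:225,140:240]
a=cv2.convertScaleAbs(a,alpha=1.4);b=cv2.convertScaleAbs(b,alpha=1.6)
a=cv2.resize(a,None,fx=3.5,fy=3.5,interpolation=2);b=cv2.resize(b,None,fx=3.8,fy=3.8,interpolation=2)
c=np.zeros((490,800,3),np.uint8);c[:,:420]=a;c[:285,420:800]=b;cv2.imwrite("pics/crop1.png",c)
E
```

```text
(no output)
```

View pics/crop1.png

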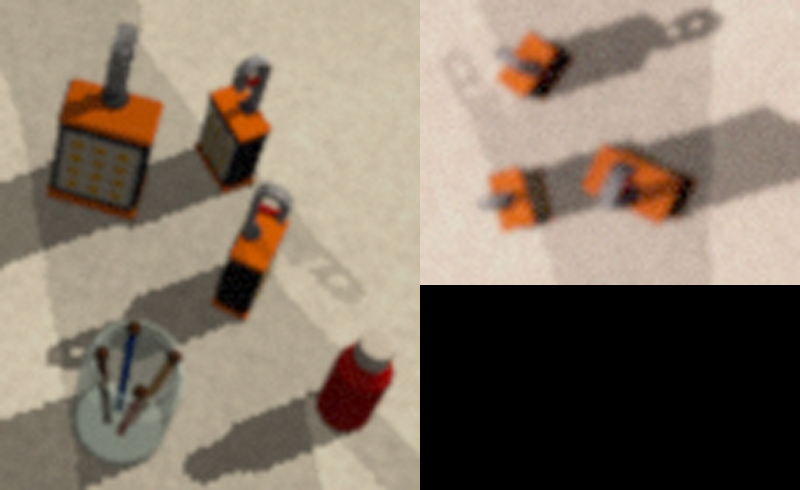

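The big lamp at scene (315,200) is the only one with the wide LED panel. The other two are visibly smaller. I'll measure it and check its size.

```bash
cat > h.py <<'E'
import numpy as np,cv2
from rig import *
def ray(n,p):
    c=camera_info(n);f=192/np.tan(np.radians(c["fovy"]/2))
    d=np.array(c["orientation"])@np.array([(p[0]-c["cx"])/f,(p[1]-c["cy"])/f,1]);return np.array(c["xyz"]),d/np.linalg.norm(d)
def onz(n,p,z):
    o,d=ray(n,p);return o+d*(z-o[2])/d[2]
def tri(p,q):
    o,d=ray("scene",p);o2,e=ray("top",q)
    s=np.linalg.lstsq(np.c_[d,-e],o2-o,rcond=None)[0];a=o+d*s[0];b=o2+e*s[1];return (a+b)/2,np.linalg.norm(a-b)
def proj(n,P):
    c=camera_info(n);f=192/np.tan(np.radians(c["fovy"]/2));v=np.array(c["orientation"]).T@(np.array(P)-c["xyz"]);return np.array([c["cx"]+f*v[0]/v[2],c["cy"]+f*v[1]/v[2]])
E
python3 - <<'E'
from h import *
np.set_printoptions(precision=4,suppress=True)
S=lambda x,y:(285+x/3.5-.36,160+y/3.5-.36)
T=lambda x,y:(140+(x-420)/3.8-.37,150+y/3.8-.37)
for nm,p,z in[("FTL",S(58,127),.1),("FTR",S(150,150),.1),("BTL",S(73,80),.1),("BTR",S(162,101),.1),("FBL",S(48,197),0),("FBR",S(134,218),0)]:print(nm,onz("scene",p,z))
print("hook top scene/top",tri(S(126,28),T(617,180)))
for nm,p in[("red",(156,136)),("blue",(270,231))]:print(nm,onz("top",p,.094))
print("jar",onz("top",(204,135),.1))
print("knob",tri((240,201),(263,157)))
# bar profile: bright ridge
a=cv2.imread("pics/scene0.png",0).astype(float);b=cv2.imread("pics/top0.png",0).astype(float)
for x in range(275,335,10):print(x,b[147:168,x].astype(int))
for x in range(130,230,15):print(x,a[195:218,x].astype(int))
E
```

```text
FTL [0.4991 0.1212 0.1   ]
FTR [0.5246 0.1786 0.1   ]
BTL [0.4613 0.1384 0.1   ]
BTR [0.4859 0.1953 0.1   ]
FBL [0.4915 0.1237 0.    ]
FBR [ 0.5162  0.1823 -0.    ]
hook top scene/top (array([0.4876, 0.1575, 0.1862]), np.float64(0.003629302145557929))
red [0.6619 0.2692 0.094 ]
blue [ 0.3863 -0.0466  0.094 ]
jar [0.6604 0.1324 0.1   ]
knob (array([ 0.5819, -0.0284,  0.2236]), np.float64(0.0021048218782376226))
275 [132 133 132 133 129 129 127 112 114 122 126 126 126 132 131 135 132 132
 132 127 130]
285 [132 130 134 130 129 128 125 116 108 108 110 115 122 128 128 132 131 131
 130 131 131]
295 [130 130 130 131 130 127 125 111 103 108 109 110 120 128 131 133 134 130
 128 130 131]
305 [132 130 132 130 132 132 124 115 103 107 112 113 121 130 133 131 136 136
 134 132 133]
315 [134 132 132 129 129 129 128 112 106 107 110 116 123 131 130 132 134 131
 132 133 134]
325 [132 130 131 130 132 131 123 109 105 107 108 111 117 124 131 130 130 130
 132 131 131]
130 [137 139 136 135 137 139 140 140 139 138 137 134 127 112 107  94  78  82
 115 136 140 140 139]
145 [135 135 135 138 136 136 134 135 137 136 133 123 109 104  91  74  94 129
 138 136 137 138 138]
160 [130 133 136 138 137 137 133 133 133 129 119 109 102  88  77 102 133 136
 137 136 137 139 138]
175 [139 138 138 136 138 135 140 137 129 116 108 102  86  77 111 136 138 138
 138 138 138 138 136]
190 [135 135 133 116  83  79  80  86 101 107  99  79  79 112 138 138 135 138
 138 139 139 139 138]
205 [ 79  80  81  81  82  83  92 105 106  96  75  87 122 136 140 140 142 139
 140 138 137 138 138]
220 [ 79  79 102 125 132 125 124 108  90  74 102 135 139 141 136 136 133 135
 136 138 138 138 138]
```

```bash
python3 - <<'E'
from h import *
np.set_printoptions(precision=4,suppress=True)
pl=lambda n,p,q:(lambda o,a,b:(np.cross(a,b)/np.linalg.norm(np.cross(a,b)),o))(ray(n,p)[0],ray(n,p)[1],ray(n,q)[1])
n1,o1=pl("scene",(145,208.7),(175,206.15));n2,o2=pl("top",(295,156.1),(325,156.2))
for y in(-.05,-.1,-.15,-.2,-.25):
    xz=np.linalg.solve(np.array([n1[[0,2]],n2[[0,2]]]),[n1@o1-n1[1]*y,n2@o2-n2[1]*y]);print(y,xz)
b=cv2.imread("pics/top0.png",0).astype(int)
print("row156",b[156,255:275]); print("foot row172",b[172,330:375])
for p in((334,163),(371,163)):print("foot",onz("top",p,0.01))
E
```

```text
-0.05 [0.5834 0.2273]
-0.1 [0.5821 0.2263]
-0.15 [0.5808 0.2253]
-0.2 [0.5795 0.2243]
-0.25 [0.5783 0.2233]
row156 [127 129 127 114  79  33  22   9   3  31  51  72  91 106 118 120 119 120
 120 122]
foot row172 [129 128 129 130 125 106  76  52  40  45  41  43  43  35  41  38  37  42
  38  40  41  42  39  38  34  36  33  33  39  33  28  37  37  35  41  38
  39  36  40  49  77 100 106 108 105]
foot [ 0.5802 -0.2493  0.01  ]
foot [ 0.5775 -0.3618  0.01  ]
```

>>> drive_tool(motion=[[[0,0,-15],[0,0,-0.1466]],[[0,0,-15],[0,0,-0.1466]],[[0,0,-15],[0,0,-0.1466]],[[0,0,-15],[0,0,-0.1466]],[[0,0,-15],[0,0,-0.1466]]], gripper=1)

```text
time_s: 0.6
position: [0.2614, -0.5671, 0.2614]
tcp_rot: [[0.389, 0.921, -0.0], [0.921, -0.389, 0.001], [0.001, -0.001, -1.0]]
force: [-0.2, -0.1, -0.3]
opening: 1.002
grasp_force: 0.0
```

>>> drive_tool(motion=[[[49,-0.6,0],[0,0,0]],[[49,-0.6,0],[0,0,0]],[[49,-0.6,0],[0,0,0]],[[49,-0.6,0],[0,0,0]],[[49,-0.6,0],[0,0,0]]])

```text
time_s: 1.1
position: [0.3558, -0.3392, 0.2611]
tcp_rot: [[0.396, 0.918, -0.0], [0.918, -0.396, 0.001], [0.001, -0.001, -1.0]]
force: [1.3, 0.2, 0.6]
opening: 1.004
grasp_force: 0.0
```

>>> drive_tool(motion=[[[48,-0.6,0],[0,0,0]],[[48,-0.6,0],[0,0,0]],[[43,-14.5,0],[0,0,0]],[[43,-14.5,0],[0,0,0]],[[43,-14.5,0],[0,0,0]]])

```text
time_s: 1.6
position: [0.403, -0.115, 0.2612]
tcp_rot: [[0.395, 0.919, -0.0], [0.919, -0.395, 0.0], [0.0, -0.001, -1.0]]
force: [0.6, 0.4, 0.0]
opening: 0.999
grasp_force: 0.0
```

>>> drive_tool(motion=[[[43,-14.5,0],[0,0,0]],[[43,-14.5,0],[0,0,0]],[[43,-14.5,0],[0,0,0]],[[39,5,0],[0,0,0]],[[39,5,0],[0,0,0]]])

```text
time_s: 2.1
position: [0.454, 0.0883, 0.2614]
tcp_rot: [[0.394, 0.919, -0.0], [0.919, -0.394, -0.0], [-0.0, -0.0, -1.0]]
force: [1.2, -1.0, 0.4]
opening: 0.998
grasp_force: 0.0
```

>>> drive_tool(motion=[[[30,3,0],[0,0,0]],[[30,3,0],[0,0,0]],[[0,0,0],[0,0,0]],[[0,0,0],[0,0,0]]])

```text
time_s: 2.5
position: [0.4829, 0.1394, 0.2608]
tcp_rot: [[0.393, 0.919, -0.002], [0.919, -0.393, -0.001], [-0.001, -0.001, -1.0]]
force: [0.5, -0.6, -0.4]
opening: 1.002
grasp_force: 0.0
```

```bash
python3 - <<'E'
from h import *
s=read_state();print(s["position"],s["tcp_rot"])
im=capture("scene")[:,:,::-1];cv2.imwrite("pics/scene1.png",im)
print(proj("scene",(.49,.1585,.182)))
c=cv2.resize(cv2.convertScaleAbs(im[100:250,250:400],alpha=1.4),None,fx=4,fy=4,interpolation=2);cv2.imwrite("pics/crop2.png",c)
E
```

```text
[0.4829493  0.13942499 0.26084856] [[ 3.93427940e-01  9.19353841e-01 -1.72365989e-03]
 [ 9.19354653e-01 -3.93429384e-01 -5.85077245e-04]
 [-1.21603146e-03 -1.35446901e-03 -9.99998343e-01]]
[320.23690094 169.70313124]
```

View pics/crop2.png

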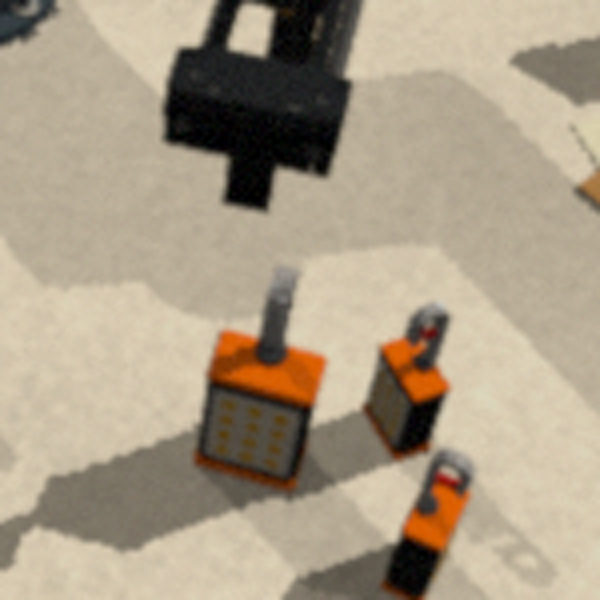

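The view shows the hook crook's top at about (321,168), against a predicted (320,170), so the position holds. I'll move over it and go down.

>>> drive_tool(motion=[[[20,-1.4,0],[0,0,0]],[[0,0,35],[0,0,0]],[[0,0,35],[0,0,0]],[[0,0,30],[0,0,0]],[[0,0,19],[0,0,0]]])

```text
time_s: 3.05
position: [0.4881, 0.1566, 0.1405]
tcp_rot: [[0.396, 0.918, -0.004], [0.918, -0.397, -0.001], [-0.002, -0.003, -1.0]]
force: [0.4, 0.6, 0.5]
opening: 1.001
grasp_force: 0.0
```

>>> drive_tool(motion=[[[0,0,0],[0,0,0]],[[0,0,0],[0,0,0]]])

```text
time_s: 3.25
position: [0.4901, 0.1572, 0.1428]
tcp_rot: [[0.396, 0.918, -0.0], [0.918, -0.396, -0.0], [-0.0, -0.0, -1.0]]
force: [0.7, 0.8, 0.4]
opening: 1.002
grasp_force: 0.0
```

```bash
python3 - <<'E'
from h import *
im=capture("scene")[:,:,::-1];t=capture("top")[:,:,::-1]
c=cv2.resize(cv2.convertScaleAbs(im[125:225,270:370],alpha=1.5),None,fx=5,fy=5,interpolation=2)
d=cv2.resize(cv2.convertScaleAbs(t[165:225,160:220],alpha=1.6),None,fx=5,fy=5,interpolation=2)
o=np.zeros((500,800,3),np.uint8);o[:,:500]=c;o[:300,500:]=d;cv2.imwrite("pics/crop3.png",o)
E
```

```text
(no output)
```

View pics/crop3.png

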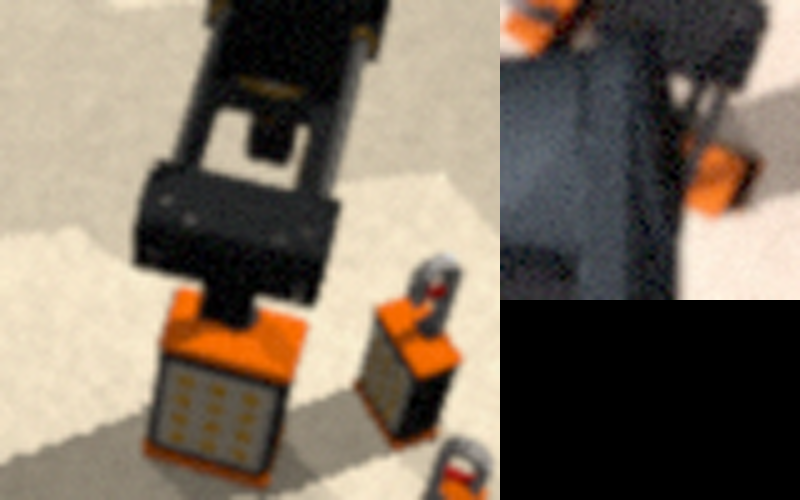

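The finger straddles the hook in line with the panel's middle, so I'll close.

>>> drive_tool(motion=[[[0,0,0],[0,0,0]],[[0,0,0],[0,0,0]],[[0,0,0],[0,0,0]],[[0,0,0],[0,0,0]],[[0,0,0],[0,0,0]]], gripper=0)

```text
time_s: 3.85
position: [0.4902, 0.1582, 0.1426]
tcp_rot: [[0.395, 0.919, 0.0], [0.919, -0.395, 0.0], [0.0, 0.0, -1.0]]
force: [0.3, 0.6, -0.6]
opening: 0.631
grasp_force: 0.0
```

>>> drive_tool(motion=[[[0,0,0],[0,0,0]],[[0,0,0],[0,0,0]],[[0,0,0],[0,0,0]]])

```text
time_s: 4.15
position: [0.4901, 0.1581, 0.1424]
tcp_rot: [[0.395, 0.919, -0.0], [0.919, -0.395, 0.0], [-0.0, -0.0, -1.0]]
force: [0.4, -0.0, 0.2]
opening: 0.356
grasp_force: 0.2
```

>>> drive_tool(motion=[[[0,0,0],[0,0,0]],[[0,0,0],[0,0,0]],[[0,0,0],[0,0,0]]])

```text
time_s: 4.45
position: [0.4936, 0.158, 0.1459]
tcp_rot: [[0.394, 0.919, 0.008], [0.919, -0.394, -0.0], [0.003, 0.007, -1.0]]
force: [-1.5, -1.0, 22.7]
opening: 0.087
grasp_force: 10.3
```

>>> drive_tool(motion=[[[0,0,-20],[0,0,0]],[[0,0,-20],[0,0,0]],[[0,0,-20],[0,0,0]],[[0,0,0],[0,0,0]],[[0,0,0],[0,0,0]]])

```text
time_s: 4.95
position: [0.4901, 0.1581, 0.2023]
tcp_rot: [[0.395, 0.919, 0.0], [0.919, -0.395, 0.0], [0.0, 0.0, -1.0]]
force: [0.3, 0.0, 0.1]
opening: 0.004
grasp_force: 0.0
```

The hook slipped out of the fingers, so I'll look.

```bash
python3 - <<'E'
from h import *
im=capture("scene")[:,:,::-1];t=capture("top")[:,:,::-1]
cv2.imwrite("pics/scene2.png",im);cv2.imwrite("pics/top2.png",t)
c=cv2.resize(cv2.convertScaleAbs(im[125:245,270:370],alpha=1.5),None,fx=5,fy=5,interpolation=2)
d=cv2.resize(cv2.convertScaleAbs(t[165:225,160:220],alpha=1.6),None,fx=5,fy=5,interpolation=2)
o=np.zeros((600,800,3),np.uint8);o[:,:500]=c;o[:300,500:]=d;cv2.imwrite("pics/crop4.png",o)
E
```

```text
(no output)
```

View pics/crop4.png

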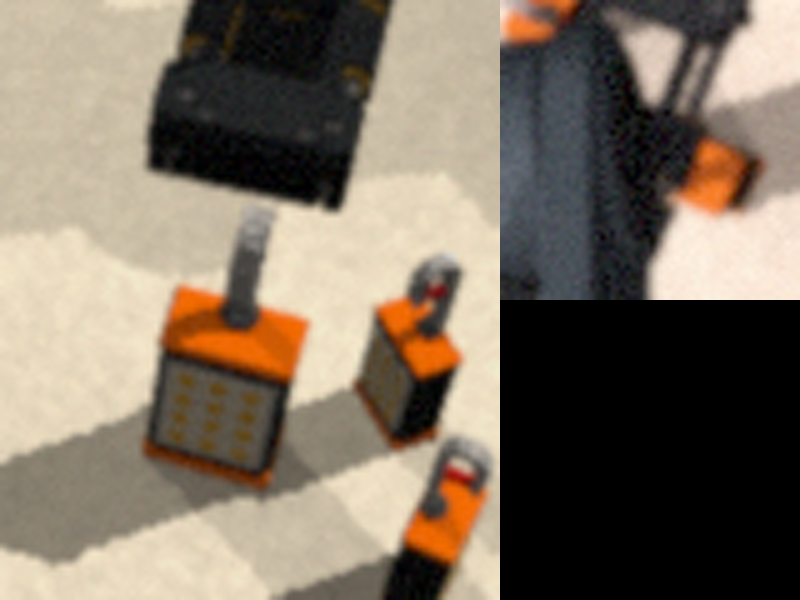

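```bash
python3 - <<'E'
from h import *
np.set_printoptions(precision=4,suppress=True)
T=lambda x,y:(140+(x-420)/3.8-.37,150+y/3.8-.37)
a=T(637,185.5);print("top centre from top",onz("top",a,.1))
t=cv2.imread("pics/top0.png");s=cv2.imread("pics/scene2.png")
def orange(im,x0,x1,y0,y1,lo):
    h=cv2.cvtColor(im[y0:y1,x0:x1],cv2.COLOR_BGR2HSV);m=cv2.inRange(h,lo,(22,255,255));n,l,st,c=cv2.connectedComponentsWithStats(m)
    k=1+np.argmax(st[1:,4]);pts=np.argwhere(l==k)[:,::-1].astype(np.float32);r=cv2.minAreaRect(pts)
    return np.array(cv2.boxPoints(r))+[x0,y0],st[k,4],c[k]+[x0,y0]
bt,_,c=orange(t,180,215,180,215,(5,150,60));print("top orange",bt,c);q=np.array([onz("top",p,.1) for p in bt]);print(q,q.mean(0))
# dominant side lengths
print(np.linalg.norm(q-np.roll(q,1,0),axis=1))
c0=np.array([.490,.1585]);ux=np.array([.919,-.394]);uy=np.array([.394,.919])
P=lambda x,y,z:np.r_[c0+ux*x+uy*y,z]
for nm,p,n in[("hooktop",P(0,0,.182),"scene"),("backbase",P(-.013,0,.1),"scene"),("FTL",P(.018,-.032,.1),"scene"),("FTR",P(.018,.032,.1),"scene"),("BTL",P(-.018,-.032,.1),"scene"),("BTR",P(-.018,.032,.1),"scene"),("noseend",P(.017,0,.142),"scene"),("FBL",P(.018,-.032,0),"scene"),("FBR",P(.018,.032,0),"scene"),("hooktop",P(0,0,.182),"top")]:
    v=proj(n,p);print(n,nm,v,(v-[270,125]+.5)*5)
E
```

```text
top centre from top [0.4827 0.1567 0.1   ]
top orange [[182.0888 199.213 ]
 [187.3491 186.4379]
 [209.1272 195.4053]
 [203.8669 208.1805]] [196.8387 197.3318]
[[0.4815 0.1979 0.1   ]
 [0.517  0.1823 0.1   ]
 [0.4904 0.1217 0.1   ]
 [0.455  0.1373 0.1   ]] [0.486  0.1598 0.1   ]
[0.0661 0.0387 0.0662 0.0387]
scene hooktop [320.2369 169.7031] [253.6845 226.0157]
scene backbase [317.1907 187.086 ] [238.4535 312.9298]
scene FTL [301.1646 194.0987] [158.3231 347.9937]
scene FTR [327.9487 200.4925] [292.2437 379.9627]
scene BTL [304.55   182.4253] [175.2498 289.6263]
scene BTR [330.8364 188.559 ] [306.6819 320.2952]
scene noseend [316.6031 186.3282] [235.5155 309.1412]
scene FBL [297.847  216.8028] [141.7351 461.5138]
scene FBR [322.5896 222.9601] [265.4482 492.3007]
top hooktop [190.6589 196.0042] [-394.2055  357.5209]
```

```bash
python3 - <<'E'
from h import *
np.set_printoptions(precision=4,suppress=True)
ux=np.array([.919,-.394]);uy=np.array([.394,.919])
for p,z,t in[((312-.4,151.9-.4),.2608,(.4829,.1394)),((315.6-.4,190-.4),.1428,(.4901,.1582))]:
    for dz in(0,.01,.02,.03,.04):
        d=onz("scene",p,z+dz)[:2]-t;print(dz,d@ux,d@uy)
s=read_state();print(s["position"])
for z in(.2023,.22,.24):print(z,proj("scene",(.4901,.1581,z)))
g=cv2.imread("pics/scene2.png",0);print(g[155:176,317:325])
E
```

```text
0 0.0218411146511683 -0.0025801736259447464
0.01 0.030685796447058707 -0.0017259197677492544
0.02 0.03953047824294921 -0.0008716659095536942
0.03 0.048375160038839606 -1.7412051358175554e-05
0.04 0.05721984183473011 0.0008368418068373846
0 0.02730046001609303 -0.0008692827004880962
0.01 0.03474536313007235 -0.0004246181688488473
0.02 0.042190266244051665 2.0046362790427156e-05
0.03 0.04963516935803098 0.0004647108944296744
0.04 0.0570800724720104 0.0009093754260689939
[0.4892 0.158  0.2013]
0.2023 [321.1899 163.9292]
0.22 [322.2005 158.68  ]
0.24 [323.3811 152.5481]
[[  2   4   7   4   4   7  12  11]
 [  0   3   0   1   0   2   7   6]
 [  0   3   3   2   5   0   3   3]
 [  0   3   7   6   0   7   3  10]
 [  3   4   4   2   0   4   1   0]
 [  4   2   6   1   5   2   7   0]
 [ 11   0   5   0   2   5   3   5]
 [ 37  28  21  20  10   5   2   5]
 [ 87  82  71  65  48  37  31  20]
 [122 120 113 109  99  92  85  75]
 [127 124 122 120 123 126 127 115]
 [129 123 119 116 115 119 122 124]
 [125 116 116 113 108 105 107 112]
 [124 115 111 106 102 105 106 107]
 [122 112 100  97  95 100 105 119]
 [113  99 102 103  98  94  91 124]
 [103  88  95 100  94  90  89 125]
 [ 98  84  81  79  79  76  94 132]
 [ 88  74  79  83  82  77 108 137]
 [ 77  60  69  80  83  78 116 142]
 [ 64  50  51  53  68  72 120 140]]
```

The open tips appear about 30 mm above the reported TCP in the picture. Contact started at 31 mm opening on the crook's round, and both signs say the grip was too high. I'll open and go about 22 mm lower, to TCP z 0.12, which is safe under either reading: tips above the housing, body above the hook.

>>> drive_tool(motion=[[[0,0,0],[0,0,0]],[[0,0,0],[0,0,0]],[[0,0,0],[0,0,0]],[[0,0,0],[0,0,0]],[[0,0,0],[0,0,0]]], gripper=1)

```text
time_s: 5.55
position: [0.4901, 0.1581, 0.2023]
tcp_rot: [[0.395, 0.919, -0.0], [0.919, -0.395, -0.0], [-0.0, -0.0, -1.0]]
force: [-0.4, -0.3, -0.6]
opening: 0.374
grasp_force: 0.0
```

>>> drive_tool(motion=[[[0,0,0],[0,0,0]],[[0,0,0],[0,0,0]],[[0,0,0],[0,0,0]],[[0,0,0],[0,0,0]],[[0,-1,20],[0,0,0]]])

```text
time_s: 6.05
position: [0.4919, 0.1588, 0.1845]
tcp_rot: [[0.395, 0.919, 0.007], [0.919, -0.395, 0.001], [0.003, 0.006, -1.0]]
force: [-0.6, 0.5, 0.1]
opening: 0.83
grasp_force: 0.0
```

>>> drive_tool(motion=[[[0,0,20],[0,0,0]],[[0,0,20],[0,0,0]],[[0,0,12],[0,0,0]],[[0,0,6],[0,0,0]],[[0,0,3],[0,0,0]]])

```text
time_s: 6.55
position: [0.4893, 0.1585, 0.1211]
tcp_rot: [[0.395, 0.919, -0.0], [0.919, -0.395, -0.0], [-0.0, -0.0, -1.0]]
force: [0.8, -0.5, 0.3]
opening: 0.998
grasp_force: 0.0
```

>>> drive_tool(motion=[[[0,0,0],[0,0,0]],[[0,0,0],[0,0,0]],[[0,0,0],[0,0,0]],[[0,0,0],[0,0,0]],[[0,0,0],[0,0,0]]], gripper=0)

```text
time_s: 7.05
position: [0.4895, 0.1585, 0.1218]
tcp_rot: [[0.395, 0.919, 0.001], [0.919, -0.395, 0.0], [0.0, 0.001, -1.0]]
force: [0.9, 1.2, 0.3]
opening: 0.63
grasp_force: 0.0
```

>>> drive_tool(motion=[[[0,0,0],[0,0,0]],[[0,0,0],[0,0,0]],[[0,0,0],[0,0,0]]])

```text
time_s: 7.35
position: [0.489, 0.1586, 0.1215]
tcp_rot: [[0.395, 0.919, -0.001], [0.919, -0.395, 0.0], [-0.0, -0.001, -1.0]]
force: [-1.0, 0.7, 0.5]
opening: 0.382
grasp_force: 30.0
```

>>> drive_tool(motion=[[[0,0,0],[0,0,0]],[[0,0,0],[0,0,0]]])

```text
time_s: 7.55
position: [0.489, 0.1586, 0.1215]
tcp_rot: [[0.395, 0.919, -0.0], [0.919, -0.395, 0.0], [-0.0, -0.0, -1.0]]
force: [-0.2, 0.3, 0.8]
opening: 0.384
grasp_force: 30.0
```

It's gripped firmly at 33 mm opening. Next is the lift.

>>> drive_tool(motion=[[[0,0,-20],[0,0,0]],[[0,0,-35],[0,0,0]],[[0,0,-40],[0,0,0]],[[0,0,-40],[0,0,0]],[[0,0,-25],[0,0,0]]])

```text
time_s: 8.05
position: [0.4903, 0.1586, 0.2841]
tcp_rot: [[0.395, 0.919, 0.004], [0.919, -0.395, 0.0], [0.002, 0.004, -1.0]]
force: [0.1, 0.4, -2.5]
opening: 0.382
grasp_force: 30.0
```

>>> drive_tool(motion=[[[0,0,-9],[0,0,0]],[[0,0,0],[0,0,-0.1267]],[[0,0,0],[0,0,-0.1267]],[[0,0,0],[0,0,-0.1267]],[[0,0,0],[0,0,0]]])

```text
time_s: 8.55
position: [0.4881, 0.1583, 0.2887]
tcp_rot: [[0.026, 1.0, -0.004], [1.0, -0.026, -0.0], [-0.001, -0.004, -1.0]]
force: [-0.1, 0.1, -2.6]
opening: 0.384
grasp_force: 30.0
```

>>> drive_tool(motion=[[[-30,4,0],[0,0,0]],[[-45,6,0],[0,0,0]],[[-48,6,0],[0,0,0]],[[-48,6,0],[0,0,0]],[[-48,6,0],[0,0,0]]])

```text
time_s: 9.05
position: [0.5109, -0.0627, 0.2893]
tcp_rot: [[0.029, 1.0, -0.002], [1.0, -0.029, 0.001], [0.001, -0.002, -1.0]]
force: [0.1, 0.3, -1.4]
opening: 0.382
grasp_force: 30.0
```

>>> drive_tool(motion=[[[-40,4,0],[0,0,0]],[[-28,2,0],[0,0,0]],[[0,0,0],[0,0,0]],[[0,0,0],[0,0,0]]])

```text
time_s: 9.45
position: [0.5151, -0.1292, 0.2891]
tcp_rot: [[0.03, 1.0, -0.002], [1.0, -0.03, 0.002], [0.002, -0.002, -1.0]]
force: [-0.7, 0.9, -1.8]
opening: 0.385
grasp_force: 30.0
```

```bash
python3 - <<'E'
from h import *
s=read_state();print(s["position"],s["force"])
im=capture("scene")[:,:,::-1];cv2.imwrite("pics/scene3.png",im)
c=cv2.resize(cv2.convertScaleAbs(im[90:270,90:290],alpha=1.5),None,fx=3.3,fy=3.3,interpolation=2);cv2.imwrite("pics/crop5.png",c)
b=s["position"]-[0,0,.1215]
for nm,o in[("noseend",(.017,0,.142)),("gateTip",(.009,0,.146)),("FT",(.018,0,.1)),("FB",(.018,0,0))]:print(nm,(proj("scene",b+np.array(o))+.5-[90,90])*3.3)
E
```

```text
[ 0.51508266 -0.12919676  0.28914781] [-0.67977724  0.85150054 -1.82836137]
noseend [305.83469021 227.44941781]
gateTip [304.679735   212.24605675]
FT [315.7923194  274.52772054]
FB [336.4906173  369.81222259]
```

View pics/crop5.png

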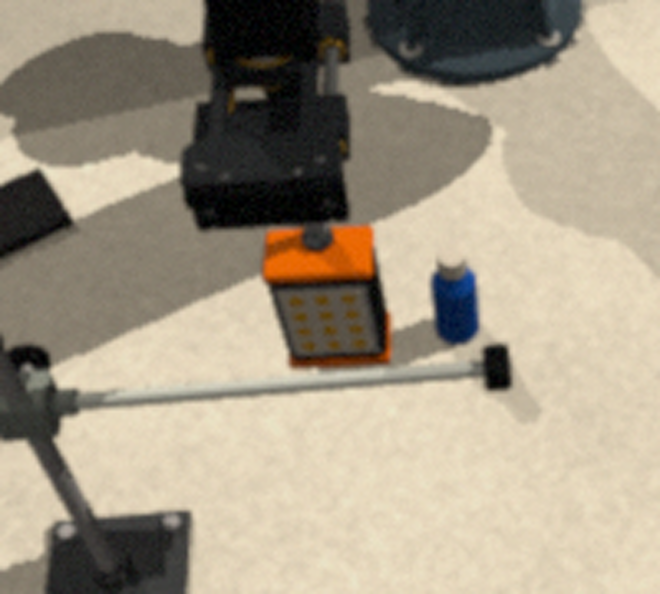

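The lamp hangs upright in the grip, with its panel at (325,320) in the crop and the bar running clear in front of it. I'll lower to bring the gap level with the bar, then go in sideways.

>>> drive_tool(motion=[[[0,0,20],[0,0,0]],[[0,0,25],[0,0,0]],[[0,0,17],[0,0,0]],[[0,0,0],[0,0,0]],[[0,0,0],[0,0,0]]])

```text
time_s: 10.0
position: [0.5159, -0.1282, 0.2285]
tcp_rot: [[0.025, 1.0, -0.0], [1.0, -0.025, 0.0], [0.0, -0.0, -1.0]]
force: [-0.3, -1.1, -2.4]
opening: 0.382
grasp_force: 30.0
```

>>> drive_tool(motion=[[[0,10,0],[0,0,0]],[[0,10,0],[0,0,0]],[[0,8,0],[0,0,0]],[[0,4,0],[0,0,0]],[[0,0,0],[0,0,0]]])

```text
time_s: 10.5
position: [0.5487, -0.1302, 0.2285]
tcp_rot: [[0.026, 1.0, 0.001], [1.0, -0.026, -0.0], [-0.0, 0.001, -1.0]]
force: [-0.4, 0.5, -1.6]
opening: 0.384
grasp_force: 30.0
```

>>> drive_tool(motion=[[[0,7,0],[0,0,0]],[[0,7,0],[0,0,0]],[[0,7,0],[0,0,0]],[[0,0,0],[0,0,0]],[[0,0,0],[0,0,0]]])

```text
time_s: 11.0
position: [0.5688, -0.1306, 0.2283]
tcp_rot: [[0.026, 1.0, -0.001], [1.0, -0.026, 0.0], [0.0, -0.001, -1.0]]
force: [-0.1, 0.7, -1.7]
opening: 0.387
grasp_force: 30.0
```

>>> drive_tool(motion=[[[0,6,0],[0,0,0]],[[0,6,0],[0,0,0]],[[0,0,0],[0,0,0]],[[0,0,0],[0,0,0]]])

```text
time_s: 11.4
position: [0.5809, -0.131, 0.2284]
tcp_rot: [[0.026, 1.0, -0.0], [1.0, -0.026, 0.0], [0.0, -0.0, -1.0]]
force: [-1.0, 0.2, -2.1]
opening: 0.385
grasp_force: 30.0
```

>>> drive_tool(motion=[[[0,1,0],[0,0,0]],[[0,1,0],[0,0,0]],[[0,0,0],[0,0,0]]])

```text
time_s: 11.7
position: [0.5829, -0.131, 0.2285]
tcp_rot: [[0.026, 1.0, 0.0], [1.0, -0.026, -0.0], [-0.0, 0.0, -1.0]]
force: [0.3, -0.7, -2.9]
opening: 0.389
grasp_force: 30.0
```

>>> drive_tool(motion=[[[0,1,0],[0,0,0]],[[0,1,0],[0,0,0]],[[0,0,0],[0,0,0]]])

```text
time_s: 12.0
position: [0.585, -0.1311, 0.2285]
tcp_rot: [[0.026, 1.0, 0.0], [1.0, -0.026, -0.0], [-0.0, 0.0, -1.0]]
force: [-0.1, 0.7, -2.3]
opening: 0.385
grasp_force: 30.0
```

>>> drive_tool(motion=[[[0,1,0],[0,0,0]],[[0,0,0],[0,0,0]]])

```text
time_s: 12.2
position: [0.5859, -0.1311, 0.2285]
tcp_rot: [[0.026, 1.0, 0.0], [1.0, -0.026, -0.0], [-0.0, 0.0, -1.0]]
force: [0.7, -0.3, -2.4]
opening: 0.383
grasp_force: 30.0
```

>>> drive_tool(motion=[[[0,1,0],[0,0,0]],[[0,0,0],[0,0,0]]])

```text
time_s: 12.4
position: [0.5869, -0.1312, 0.2285]
tcp_rot: [[0.026, 1.0, 0.0], [1.0, -0.026, -0.0], [-0.0, 0.0, -1.0]]
force: [-0.0, 0.3, -2.4]
opening: 0.386
grasp_force: 30.0
```

>>> drive_tool(motion=[[[0,1,0],[0,0,0]],[[0,0,0],[0,0,0]]])

```text
time_s: 12.6
position: [0.5876, -0.1311, 0.2284]
tcp_rot: [[0.026, 1.0, -0.001], [1.0, -0.026, 0.0], [0.0, -0.001, -1.0]]
force: [-1.3, 0.2, -2.0]
opening: 0.389
grasp_force: 30.0
```

>>> drive_tool(motion=[[[0,1,0],[0,0,0]],[[0,0,0],[0,0,0]]])

```text
time_s: 12.8
position: [0.5881, -0.1311, 0.2282]
tcp_rot: [[0.026, 1.0, -0.002], [1.0, -0.026, 0.0], [0.0, -0.002, -1.0]]
force: [-1.6, -0.0, -1.7]
opening: 0.384
grasp_force: 30.0
```

>>> drive_tool(motion=[[[0,-6,0],[0,0,0]],[[0,0,6],[0,0,0]],[[0,0,6],[0,0,0]],[[0,0,0],[0,0,0]],[[0,0,0],[0,0,0]]])

```text
time_s: 13.3
position: [0.5828, -0.131, 0.2161]
tcp_rot: [[0.026, 1.0, -0.0], [1.0, -0.026, 0.0], [0.0, -0.0, -1.0]]
force: [-0.2, -0.9, -1.7]
opening: 0.388
grasp_force: 30.0
```

>>> drive_tool(motion=[[[0,0,3],[0,0,0]],[[0,0,3],[0,0,0]],[[0,0,0],[0,0,0]]])

```text
time_s: 13.6
position: [0.5833, -0.1312, 0.2106]
tcp_rot: [[0.026, 1.0, 0.001], [1.0, -0.026, -0.0], [-0.0, 0.001, -1.0]]
force: [-0.3, -0.3, -0.1]
opening: 0.382
grasp_force: 30.0
```

>>> drive_tool(motion=[[[0,0,3],[0,0,0]],[[0,0,0],[0,0,0]]])

```text
time_s: 13.8
position: [0.5831, -0.1311, 0.2079]
tcp_rot: [[0.026, 1.0, 0.001], [1.0, -0.026, -0.0], [-0.0, 0.001, -1.0]]
force: [0.6, -0.2, 3.0]
opening: 0.389
grasp_force: 30.0
```

>>> drive_tool(motion=[[[0,0,3],[0,0,0]],[[0,0,0],[0,0,0]]])

```text
time_s: 14.0
position: [0.5831, -0.1311, 0.2048]
tcp_rot: [[0.026, 1.0, 0.001], [1.0, -0.026, -0.0], [-0.0, 0.001, -1.0]]
force: [0.0, 0.2, 4.6]
opening: 0.385
grasp_force: 30.0
```

>>> drive_tool(motion=[[[0,0,3],[0,0,0]],[[0,0,0],[0,0,0]]])

```text
time_s: 14.2
position: [0.5831, -0.1311, 0.2019]
tcp_rot: [[0.026, 1.0, 0.001], [1.0, -0.026, -0.0], [-0.0, 0.001, -1.0]]
force: [0.0, 0.4, 5.9]
opening: 0.381
grasp_force: 30.0
```

>>> drive_tool(motion=[[[0,0,2],[0,0,0]],[[0,0,0],[0,0,0]]])

```text
time_s: 14.4
position: [0.5825, -0.1312, 0.1999]
tcp_rot: [[0.026, 1.0, -0.001], [1.0, -0.026, -0.001], [-0.001, -0.0, -1.0]]
force: [-1.6, 0.2, 5.2]
opening: 0.379
grasp_force: 30.0
```

>>> drive_tool(motion=[[[0,0,2],[0,0,0]],[[0,0,0],[0,0,0]]])

```text
time_s: 14.6
position: [0.5817, -0.1311, 0.1973]
tcp_rot: [[0.026, 1.0, -0.002], [1.0, -0.026, -0.0], [-0.0, -0.002, -1.0]]
force: [-2.8, -0.2, 3.7]
opening: 0.389
grasp_force: 30.0
```

>>> drive_tool(motion=[[[0,0,2],[0,0,0]],[[0,0,0],[0,0,0]]])

```text
time_s: 14.8
position: [0.5816, -0.1309, 0.1948]
tcp_rot: [[0.026, 1.0, -0.003], [1.0, -0.026, 0.0], [0.0, -0.003, -1.0]]
force: [-3.6, -0.2, 2.6]
opening: 0.38
grasp_force: 30.0
```

>>> drive_tool(motion=[[[0,0,2],[0,0,0]],[[0,0,0],[0,0,0]]])

```text
time_s: 15.0
position: [0.5819, -0.1308, 0.1926]
tcp_rot: [[0.026, 1.0, -0.002], [1.0, -0.026, 0.001], [0.001, -0.002, -1.0]]
force: [-3.1, -0.6, 1.1]
opening: 0.384
grasp_force: 30.0
```

>>> drive_tool(motion=[[[0,0,2],[0,0,0]],[[0,0,0],[0,0,0]]])

```text
time_s: 15.2
position: [0.5822, -0.1308, 0.1908]
tcp_rot: [[0.026, 1.0, -0.002], [1.0, -0.026, 0.001], [0.001, -0.002, -1.0]]
force: [-3.9, -0.4, 1.1]
opening: 0.384
grasp_force: 30.0
```

>>> drive_tool(motion=[[[0,0,2],[0,0,0]],[[0,0,0],[0,0,0]]])

```text
time_s: 15.4
position: [0.5824, -0.1308, 0.1889]
tcp_rot: [[0.026, 1.0, -0.001], [1.0, -0.026, 0.0], [0.0, -0.001, -1.0]]
force: [-3.6, 0.3, 0.2]
opening: 0.387
grasp_force: 30.0
```

>>> drive_tool(motion=[[[0,0,2],[0,0,0]],[[0,0,0],[0,0,0]]])

```text
time_s: 15.6
position: [0.5818, -0.1309, 0.1866]
tcp_rot: [[0.026, 1.0, -0.002], [1.0, -0.026, 0.0], [0.0, -0.002, -1.0]]
force: [-3.3, -0.5, -2.5]
opening: 0.385
grasp_force: 30.0
```

>>> drive_tool(motion=[[[0,0,1.5],[0,0,0]],[[0,0,0],[0,0,0]]])

```text
time_s: 15.8
position: [0.5842, -0.1311, 0.1856]
tcp_rot: [[0.026, 1.0, 0.003], [1.0, -0.026, -0.0], [0.0, 0.003, -1.0]]
force: [-0.2, -0.3, -2.1]
opening: 0.382
grasp_force: 30.0
```

The side force vanished, so the gate has flicked shut. Next I'll seat the bar in the crook.

>>> drive_tool(motion=[[[0,0,1.5],[0,0,0]],[[0,0,0],[0,0,0]]])

```text
time_s: 16.0
position: [0.5838, -0.1312, 0.1845]
tcp_rot: [[0.026, 1.0, 0.002], [1.0, -0.026, -0.0], [-0.0, 0.002, -1.0]]
force: [-0.9, 0.8, -2.8]
opening: 0.382
grasp_force: 30.0
```

>>> drive_tool(motion=[[[0,0,1.5],[0,0,0]],[[0,0,0],[0,0,0]]])

```text
time_s: 16.2
position: [0.583, -0.131, 0.1828]
tcp_rot: [[0.026, 1.0, 0.0], [1.0, -0.026, 0.0], [0.0, 0.0, -1.0]]
force: [-0.5, 0.3, -2.4]
opening: 0.384
grasp_force: 30.0
```

>>> drive_tool(motion=[[[0,0,1],[0,0,0]],[[0,0,0],[0,0,0]]])

```text
time_s: 16.4
position: [0.5829, -0.131, 0.1819]
tcp_rot: [[0.026, 1.0, 0.0], [1.0, -0.026, 0.0], [0.0, 0.0, -1.0]]
force: [0.5, 0.0, -1.4]
opening: 0.383
grasp_force: 30.0
```

>>> drive_tool(motion=[[[0,0,1],[0,0,0]],[[0,0,0],[0,0,0]]])

```text
time_s: 16.6
position: [0.583, -0.131, 0.1812]
tcp_rot: [[0.026, 1.0, 0.001], [1.0, -0.026, -0.0], [-0.0, 0.001, -1.0]]
force: [-0.7, 1.0, -0.5]
opening: 0.383
grasp_force: 30.0
```

>>> drive_tool(motion=[[[0,0,1],[0,0,0]],[[0,0,0],[0,0,0]]])

```text
time_s: 16.8
position: [0.5831, -0.1311, 0.1803]
tcp_rot: [[0.026, 1.0, 0.001], [1.0, -0.026, -0.0], [-0.0, 0.001, -1.0]]
force: [-0.7, 0.5, 1.4]
opening: 0.387
grasp_force: 30.0
```

>>> drive_tool(motion=[[[0,0,0.5],[0,0,0]],[[0,0,0],[0,0,0]]])

```text
time_s: 17.0
position: [0.5831, -0.1311, 0.1799]
tcp_rot: [[0.026, 1.0, 0.001], [1.0, -0.026, -0.0], [-0.0, 0.001, -1.0]]
force: [-0.9, 0.5, 1.5]
opening: 0.385
grasp_force: 30.0
```

The bar is home with about 4 N on it. Next is the upward tug.

>>> drive_tool(motion=[[[0,0,-4],[0,0,0]],[[0,0,-4],[0,0,0]],[[0,0,-4],[0,0,0]],[[0,0,-3],[0,0,0]],[[0,0,0],[0,0,0]]])

```text
time_s: 17.5
position: [0.5831, -0.1311, 0.1949]
tcp_rot: [[0.026, 1.0, 0.001], [1.0, -0.026, -0.0], [-0.0, 0.001, -1.0]]
force: [0.9, -0.4, -2.9]
opening: 0.389
grasp_force: 30.0
```

>>> drive_tool(motion=[[[0,0,-1],[0,0,0]],[[0,0,0],[0,0,0]]])

```text
time_s: 17.7
position: [0.5827, -0.131, 0.1954]
tcp_rot: [[0.026, 1.0, -0.0], [1.0, -0.026, 0.0], [0.0, -0.0, -1.0]]
force: [0.4, 0.7, -2.6]
opening: 0.383
grasp_force: 30.0
```

>>> drive_tool(motion=[[[0,0,-1],[0,0,0]],[[0,0,0],[0,0,0]]])

```text
time_s: 17.9
position: [0.5828, -0.131, 0.1965]
tcp_rot: [[0.026, 1.0, 0.0], [1.0, -0.026, 0.0], [0.0, 0.0, -1.0]]
force: [-0.4, 0.1, -2.2]
opening: 0.384
grasp_force: 30.0
```

>>> drive_tool(motion=[[[0,0,-1],[0,0,0]],[[0,0,0],[0,0,0]]])

```text
time_s: 18.1
position: [0.5829, -0.131, 0.1976]
tcp_rot: [[0.026, 1.0, 0.0], [1.0, -0.026, -0.0], [-0.0, 0.0, -1.0]]
force: [-0.4, -0.9, -1.3]
opening: 0.385
grasp_force: 30.0
```

>>> drive_tool(motion=[[[0,0,-1],[0,0,0]],[[0,0,0],[0,0,0]]])

```text
time_s: 18.3
position: [0.5827, -0.131, 0.1984]
tcp_rot: [[0.026, 1.0, -0.0], [1.0, -0.026, 0.0], [0.0, -0.0, -1.0]]
force: [-0.4, -0.4, -3.6]
opening: 0.385
grasp_force: 30.0
```

>>> drive_tool(motion=[[[0,0,-1],[0,0,0]],[[0,0,0],[0,0,0]]])

```text
time_s: 18.5
position: [0.5826, -0.1309, 0.1992]
tcp_rot: [[0.026, 1.0, -0.0], [1.0, -0.026, 0.0], [0.0, -0.0, -1.0]]
force: [0.5, -0.6, -3.8]
opening: 0.386
grasp_force: 30.0
```

>>> drive_tool(motion=[[[0,0,-1],[0,0,0]],[[0,0,0],[0,0,0]]])

```text
time_s: 18.7
position: [0.5826, -0.1309, 0.2001]
tcp_rot: [[0.026, 1.0, -0.001], [1.0, -0.026, 0.0], [0.0, -0.001, -1.0]]
force: [0.8, -1.4, -6.4]
opening: 0.387
grasp_force: 30.0
```

>>> drive_tool(motion=[[[0,0,-0.7],[0,0,0]],[[0,0,0],[0,0,0]]])

```text
time_s: 18.9
position: [0.5825, -0.1309, 0.2007]
tcp_rot: [[0.026, 1.0, -0.001], [1.0, -0.026, 0.0], [0.0, -0.001, -1.0]]
force: [-0.2, 0.3, -7.5]
opening: 0.386
grasp_force: 29.9
```

That is about 5 N on the shut gate. I'll hold briefly, then lower.

>>> drive_tool(motion=[[[0,0,0],[0,0,0]],[[0,0,0],[0,0,0]]])

```text
time_s: 19.1
position: [0.5826, -0.1309, 0.2008]
tcp_rot: [[0.026, 1.0, -0.001], [1.0, -0.026, 0.0], [0.0, -0.001, -1.0]]
force: [0.2, -0.2, -7.9]
opening: 0.381
grasp_force: 29.9
```

>>> drive_tool(motion=[[[0,0,5],[0,0,0]],[[0,0,5],[0,0,0]],[[0,0,5],[0,0,0]],[[0,0,2.5],[0,0,0]],[[0,0,0],[0,0,0]]])

```text
time_s: 19.6
position: [0.5826, -0.1309, 0.1833]
tcp_rot: [[0.026, 1.0, -0.001], [1.0, -0.026, 0.0], [0.0, -0.001, -1.0]]
force: [-0.2, 0.4, -1.9]
opening: 0.384
grasp_force: 30.0
```

>>> drive_tool(motion=[[[0,0,1.2],[0,0,0]],[[0,0,0],[0,0,0]]])

```text
time_s: 19.8
position: [0.5829, -0.131, 0.1825]
tcp_rot: [[0.026, 1.0, 0.0], [1.0, -0.026, -0.0], [-0.0, 0.0, -1.0]]
force: [0.6, 0.2, -2.2]
opening: 0.388
grasp_force: 30.0
```

>>> drive_tool(motion=[[[0,0,0.8],[0,0,0]],[[0,0,0],[0,0,0]]])

```text
time_s: 20.0
position: [0.583, -0.1311, 0.1818]
tcp_rot: [[0.026, 1.0, 0.0], [1.0, -0.026, -0.0], [-0.0, 0.0, -1.0]]
force: [-0.2, -0.0, -2.3]
opening: 0.384
grasp_force: 30.0
```

>>> drive_tool(motion=[[[0,0,1],[0,0,0]],[[0,0,0.5],[0,0,0]],[[0,0,0],[0,0,0]]])

```text
time_s: 20.3
position: [0.5831, -0.1311, 0.1806]
tcp_rot: [[0.026, 1.0, 0.001], [1.0, -0.026, -0.0], [-0.0, 0.001, -1.0]]
force: [0.3, 0.4, 1.0]
opening: 0.385
grasp_force: 30.0
```

>>> drive_tool(motion=[[[0,0,0],[0,0,0]],[[0,0,0],[0,0,0]],[[0,0,0],[0,0,0]],[[0,0,0],[0,0,0]],[[0,0,0],[0,0,0]]], gripper=1)

```text
time_s: 20.8
position: [0.5828, -0.131, 0.1801]
tcp_rot: [[0.026, 1.0, -0.0], [1.0, -0.026, 0.0], [0.0, -0.0, -1.0]]
force: [0.6, -0.8, 0.2]
opening: 0.756
grasp_force: 0.0
```

>>> drive_tool(motion=[[[0,0,0],[0,0,0]],[[0,0,0],[0,0,0]],[[0,0,0],[0,0,0]]])

```text
time_s: 21.1
position: [0.5828, -0.131, 0.1802]
tcp_rot: [[0.026, 1.0, 0.0], [1.0, -0.026, 0.0], [0.0, 0.0, -1.0]]
force: [0.0, -0.4, -0.2]
opening: 0.973
grasp_force: 0.0
```

>>> drive_tool(motion=[[[0,0,-15],[0,0,0]],[[0,0,-25],[0,0,0]],[[0,0,-35],[0,0,0]],[[0,0,-35],[0,0,0]],[[0,0,0],[0,0,0]]])

```text
time_s: 21.6
position: [0.5861, -0.1323, 0.296]
tcp_rot: [[0.026, 1.0, 0.011], [1.0, -0.026, -0.005], [-0.004, 0.011, -1.0]]
force: [0.1, 0.2, -0.2]
opening: 1.004
grasp_force: 0.0
```

>>> drive_tool(motion=[[[0,-40,0],[0,0,0]],[[0,-40,0],[0,0,0]],[[0,-40,0],[0,0,0]],[[0,0,0],[0,0,0]],[[0,0,0],[0,0,0]]])

```text
time_s: 22.1
position: [0.4624, -0.1278, 0.2902]
tcp_rot: [[0.027, 1.0, 0.001], [1.0, -0.027, -0.0], [-0.0, 0.001, -1.0]]
force: [0.1, 0.6, -0.8]
opening: 0.999
grasp_force: 0.0
```

```bash
python3 - <<'E'
from h import *
import time
im=capture("scene")[:,:,::-1];im2=capture("scene")[:,:,::-1]
print(np.abs(im[150:260,100:260].astype(int)-im2[150:260,100:260]).max(),read_state()["time_s"])
c=cv2.resize(cv2.convertScaleAbs(im[90:270,90:290],alpha=1.5),None,fx=3.3,fy=3.3,interpolation=2);cv2.imwrite("pics/crop6.png",c)
E
```

```text
18 22.2
```

View pics/crop6.png

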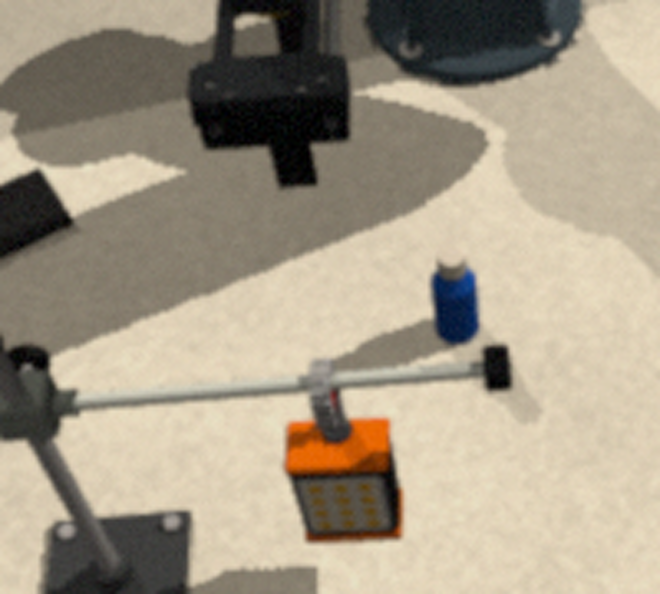

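The lamp hangs from the bar with its hook at (322,375) in the crop, upright and clear of the gripper. The blue bottle at (456,300) is untouched. I'll let any swing die out, then hand in.

>>> drive_tool(motion=[[[0,0,0],[0,0,0]],[[0,0,0],[0,0,0]],[[0,0,0],[0,0,0]],[[0,0,0],[0,0,0]],[[0,0,0],[0,0,0]]])

```text
time_s: 22.7
position: [0.463, -0.1279, 0.2901]
tcp_rot: [[0.026, 1.0, -0.0], [1.0, -0.026, 0.0], [0.0, -0.0, -1.0]]
force: [0.4, 0.1, 0.3]
opening: 1.001
grasp_force: 0.0
```

>>> drive_tool(motion=[[[0,0,0],[0,0,0]],[[0,0,0],[0,0,0]],[[0,0,0],[0,0,0]],[[0,0,0],[0,0,0]],[[0,0,0],[0,0,0]]])

```text
time_s: 23.2
position: [0.4628, -0.1279, 0.2902]
tcp_rot: [[0.026, 1.0, 0.0], [1.0, -0.026, -0.0], [-0.0, 0.0, -1.0]]
force: [0.2, -0.4, 0.9]
opening: 1.0
grasp_force: 0.0
```

```bash
python3 - <<'E'
from h import *
def cen():
    h=cv2.cvtColor(capture("scene")[150:265,150:240],cv2.COLOR_RGB2HSV);m=cv2.inRange(h,(5,150,60),(22,255,255));q=cv2.moments(m,True);return q["m10"]/q["m00"],q["m01"]/q["m00"]
for i in range(8):print(np.round(cen(),2))
print(hand_in())
E
```

```text
[42.82 78.02]
[42.85 78.1 ]
[42.73 78.08]
[42.79 78.11]
[42.8  78.16]
[42.77 78.1 ]
[42.86 78.16]
[42.88 78.4 ]
the job is handed in; nothing more can be done
None
```

The LED work light hangs still and released from the crossbar: the bar was felt home in the hook, the gate was felt to flick shut and then held a tug of about 5 N, and the job was handed in at about 24 s (no verdict was returned).

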